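# Load a tin into the gravity-feed rack behind its stop bolt

### The job

Load the tin of peas that lies on the tray into the wooden gravity-feed tin rack. First slide the rack's steel stop bolt fully home across the lane; then lay the tin on its side, across the sloping lane, and bring it down against the bolt, letting go only once it rests there, so that it neither drops nor runs down the slope. Leave the other things as they are.

Things in the scene. Friction and masses are not known exactly. Their poses are not given: they have to be found in the camera images.
- rack: Wooden gravity-feed tin rack, fixed, 164 (x) by 104 mm (y). Origin: centre of its underside at worktop level. Open mouth towards its -x (the robot). Lane floor slopes down to the mouth at 0.175 rad, 46 mm above the worktop at mid-length, 32 at the mouth. Lane 84 mm wide between 10 mm side boards that rise 34 mm above its floor; 26 mm high board across the rear end.
- bolt (a joint): Stop bolt, a 10 mm steel rod that slides along the rack's +y across the lane, 27 mm up the lane from the mouth, its top 12 mm above the lane floor. Travel in m: 0 = withdrawn to the right (lane open: a tin would roll out), 0.104 = fully home against its end stop (lane closed). Starts at 0 to 0.014; slides against about 1.5 N of friction and stays where left.
- bolt_knob (a point): Middle of the bolt's upright black knob, 19 mm in diameter and 30 mm tall on a 10 mm post, right of the rack; moves with the bolt. 49 mm above the lane floor's level, so higher than the side boards. 184 mm right (-y) of the lane's centre line when withdrawn, 80 mm when home (28 mm outside the side board; the rod's guide tube ends 6 mm short of it). Axes: x up the slope, y as the rack's.
- rack_seat (a point): A point fixed to the rack: where the centre of the pea tin lies when the tin rests on the lane floor against the bolt, midway between the side boards. It lies at x = -34 mm, y = 0, z = 69 mm in the rack's frame; its axes are the rack's.
- pea_tin: Full tin of peas with a pale green and white label and bright metal ends, a plain cylinder 57 mm in diameter (radius 28.7 mm) and 72 mm long, 0.13 to 0.25 kg, lying on its side on the tray; it rolls easily. Origin: the centre of one end face; its z axis is the tin's long axis and points from that face into the tin.
- tin_mid (a point): Centre of the pea tin, on its axis, 36 mm from either end; 28.7 mm above whatever it lies on.
- tray: Loose shallow pale serving tray, 322 mm (x) by 147 mm (y), on the cold hob on the right. Origin: centre of its underside; its floor is 2 mm thick, its raised rim 18 mm high; the flat inside measures about 274 by 100 mm. The long side runs across, roughly along the world's y.
- tuna_tin: Flat tuna tin, 86 mm in diameter and 40 mm high, blue and gold, standing on the tray at its end nearer the rack, 0.23 kg. Origin: centre of its underside. To be left alone.
- salt_shaker: Salt shaker with a grey top, 44 mm in diameter and 90 mm tall, standing loose on the worktop behind and to the right of the rack. Origin: centre of its underside. To be left alone.
- red_spice: Glass spice jar with a red cap, 41 mm in diameter and 109 mm tall, standing loose beside the salt shaker. Origin: centre of its underside. To be left alone.
Mind the look-alikes: they are no part of the job. What is shaped like the pea_tin but purple is not meant.

How it is judged:
By the outcome, as a careful person would: the job done as asked, in the order asked, and still so for the second after the job is handed in, with the robot touching nothing.
It also fails if it takes over 58 s, if anything falls off the work surface, if the arm or the gripper's body presses on something with over 40 N, if the wrist force passes 120 N, or if a joint passes its speed limit or range.

### The arm

A 6-joint arm with a two-finger parallel gripper is mounted at the origin on a cart in front of the work surface, level with it; the furniture and walls round the work are solid. World frame = base frame: x ahead of the robot, y to its left, z up, the work surface at z = 0. Lengths are in m, angles in rad, forces in N, time in s.
With the tool pointing down it reaches from about 0.25 to 0.725 m from the base axis. Payload 4 kg.
Tool frame: the origin (TCP) lies on the mounting face of the last link; the fingertips stand 173 mm ahead of it and the grasp point (between the pads) lies 155 mm ahead of it (bot.tip_reach is the z of the fingertips in the tool frame, in m); z points along the fingers, y is the line along which they close (so a half turn about z gives the same grasp; the last joint's range is limited). The gripper opens to 85 mm and grips with 20 to 120 N. Pads are 22 mm wide; open, the fingers measure 114 mm over their backs; the gripper's body (76 mm by 85 mm) begins 54 mm behind the grasp point. The pads swing forward as they close: fully open they stand 13 mm farther back than shut.
Start: joints at [-1.194, 0.241, 0.005, 1.335, 0, 1.571], TCP at [0.184, -0.465, 0.405] pointing down, gripper open.
Joint ranges: [-2.72, 2.72], [-1.05, 1.87], [-1.09, 1.28], [-1.99, 2.15], [-1.42, 1.44], [-3.14, 3.14]. Speed limits (rad/s): [2.79, 2.79, 3.14, 3.14, 3.14, 3.14].

### API

Orientations are given as a unit quaternion [x, y, z, w].
In Python, from rig import bot gives the robot as it stands.
- The arm moves only by the shell command python3 -m crank 'ROWS' [FORCE]. ROWS is JSON, a list that holds one entry, the list of rows, each a list of 7 numbers: the shift along the tool's x, y, z in cm, then the turn, a rotation vector about the tool's x, y, z in degrees, then the closure, from 0 (fully open) to 1 (shut). In form: [[[dx, dy, dz, rx, ry, rz, grip], ...]]. A call has 1 to 8 rows; each row is the pose to reach, as a shift and turn from the pose commanded when the call began, along the tool's axes at that moment; what a row does not reach only later rows make up. A row lasts 1/8 s, in which the tool goes at most 62.5 mm and 10.7 degrees, less where a joint would pass 70% of its speed; a pose out of reach is approached as far as the arm can. A call with a gripper value outside its range is refused whole. The fingers move at their own pace and stop on an object; FORCE is the grip in N (left out, the last holds). Time passes only in rows, so rows that repeat a pose let the fingers close. It gives the time, the measured TCP pose, the force, the opening and the grip force at its end, in the units of the state.
- bot.get_state(): the state, without advancing time (a new reading comes with each control period).
- bot.get_image(name): name is "scene" or "side" or "wrist"; returns a dict with "img" (400x640x3 uint8, blue, green, red), "z_map" (400x640 float32, m along the optical axis (not along the pixel's ray), 0 where there is no reading), "camera_matrix" (3x3 intrinsics, pixels), "R" (3x3) and "t" (3): a world point X has camera coordinates R X + t; the wrist camera has in their place "mount" (4x4, takes a point from camera to tool coordinates, whose origin is the TCP and whose axes are the flange's). Camera axes: x right, y down, z forward; pixel columns grow to the right and rows downward; lengths in m; the calibration is good to about 2 mm. A picture is of the moment at which its call begins: read the wrist's pose just before it.
- bot.sign_off(): hands the job in; it is judged then, once.
The state is a dict: "time": time; "joint_pos": joint angles; "joint_vel": joint speeds; "joint_efforts": joint torques, N m; "ee_pos": TCP position; "ee_rot": TCP orientation; "contact_force": force on the tool from outside, world axes, zero at the start; "wrist_torque": the same for the moment, N m; "opening": finger opening in m; "gripper_force": force on a finger pad.
Only numpy, scipy, OpenCV 4.12 (cv2) and the standard library are available. Lean on these libraries where they do the work, as an engineer would, in place of code of your own. Each camera call takes 0.05 s, during which the arm holds its last target. There are 200 camera calls.

## Working session

There is one attempt and no reset: what is moved stays moved. The work goes in short steps, Python scripts to look and compute and a shell command to move; the robot and the scene stay as the last step left them, time stands still between calls to the robot, and variables do not carry over. Pictures are saved under pics/ and viewed, at most 10 in all, crops included, and the job is handed in when it is done.

```bash
mkdir -p pics; ls; cat > h.py <<'E'
import numpy as np, cv2
from rig import bot
from scipy.spatial.transform import Rotation as Ro
def grab(n):
    s=bot.get_state(); d=bot.get_image(n)
    if 'mount' in d:
        T=np.eye(4);T[:3,:3]=Ro.from_quat(s['ee_rot']).as_matrix();T[:3,3]=s['ee_pos']
        C=T@np.array(d['mount'])
    else:
        C=np.eye(4);C[:3,:3]=np.array(d['R']).T;C[:3,3]=-C[:3,:3]@np.array(d['t'])
    z=d['z_map'];K=np.array(d['camera_matrix'])
    v,u=np.mgrid[:400,:640]
    P=np.stack([(u-K[0,2])/K[0,0]*z,(v-K[1,2])/K[1,1]*z,z],-1)@C[:3,:3].T+C[:3,3]
    P[z==0]=np.nan
    return d['img'],P
def save(n,name):
    im,P=grab(n);cv2.imwrite('pics/'+name+'.png',im);np.save('pics/'+name+'.npy',P);return im,P
E
python3 - <<'E'
from h import *
a,_=save('scene','s1');b,_=save('side','d1')
cv2.imwrite('pics/both.png',np.hstack([a,b])[:, :])
s=bot.get_state();print(s['ee_pos'],s['ee_rot'],s['contact_force'],s['opening'])
E
```

```text
pics
[ 0.18388201 -0.46470791  0.40387834] [ 9.82303784e-01  1.87292108e-01 -1.88312158e-04 -9.51779185e-04] [ 0.02986725 -0.15895109  0.10695763] 0.08532992103626355
```

View pics/s1.png

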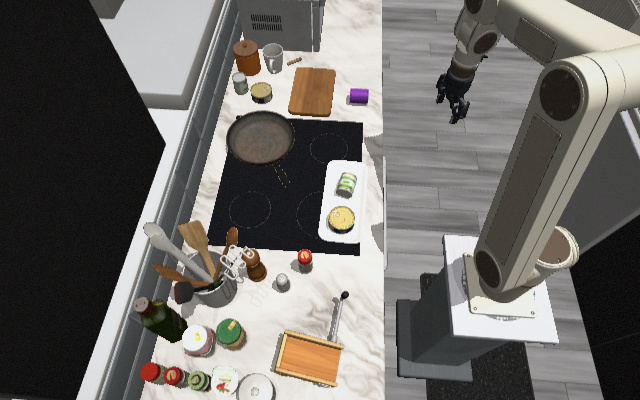

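View pics/d1.png

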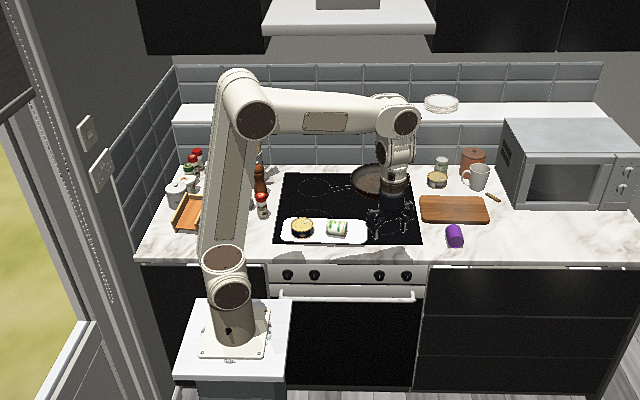

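The scene view shows the rack at (308,357), the bolt knob at (344,295), and the tray at (344,200) with the tuna tin at (341,218). The salt shaker is at (282,282) and the red-capped jar at (305,258).

Things that could be taken for the pea tin:
- green and white tin lying on the tray (346,184)
- purple cylinder (358,96)
- standing tin (240,84)
- gold tin (261,92)

I choose (346,184) and will check it in one close crop.

```bash
python3 - <<'E'
from h import *
im=cv2.imread('pics/s1.png');P=np.load('pics/s1.npy')
a=cv2.resize(im[155:245,310:380],None,fx=6,fy=6,interpolation=cv2.INTER_CUBIC)
b=cv2.resize(im[280:390,268:358],None,fx=4.9,fy=4.9,interpolation=cv2.INTER_CUBIC)
h=min(a.shape[0],b.shape[0]);o=np.hstack([a[:h],b[:h]])[:,:]
o=cv2.resize(o,None,fx=min(1,800/o.shape[1]),fy=min(1,800/o.shape[1]));cv2.imwrite('pics/c1.png',o);print(o.shape)
for u,v in [(346,184),(346,176),(346,192),(341,218),(344,295),(344,293),(330,330),(282,282),(305,258),(310,357),(283,332),(342,347),(276,377),(333,384),(344,165)]: print(u,v,P[v,u].round(3))
# pea tin points
m=(np.abs(P[...,0]-P[184,346,0])<.06)&(np.abs(P[...,1]-P[184,346,1])<.06)&(P[...,2]>.035)
Q=P[m];print(len(Q),Q.min(0),Q.max(0))
t=Q[Q[:,2]>Q[:,2].max()-.02][:,:2];w,V=np.linalg.eigh(np.cov(t.T));print(t.mean(0),w,V)
# knob
k=P[280:312,330:358].reshape(-1,3);k=k[k[:,2]>.075];print('knob',len(k),k.mean(0),k.min(0),k.max(0))
# rack
r=P[325:390,268:350].reshape(-1,3);r=r[(r[:,2]>.03)&(r[:,2]<.12)]
print(cv2.minAreaRect(r[:,:2].astype(np.float32)),np.nanmin(r,0),np.nanmax(r,0))
E
```

```text
(501, 800, 3)
346 184 [ 0.48  -0.286  0.066]
346 176 [ 0.481 -0.318  0.066]
346 192 [ 0.477 -0.271  0.04 ]
341 218 [ 0.49  -0.169  0.044]
344 295 [0.472 0.101 0.103]
344 293 [0.472 0.093 0.095]
330 330 [0.504 0.175 0.003]
282 282 [0.649 0.071 0.084]
305 258 [0.589 0.003 0.109]
310 357 [0.554 0.258 0.044]
283 332 [ 0.639  0.19  -0.001]
342 347 [0.47  0.23  0.066]
276 377 [ 0.643  0.309 -0.001]
333 384 [0.489 0.321 0.067]
344 165 [ 0.488 -0.402  0.012]
348 [ 0.44514846 -0.34381184  0.03516529] [ 0.5116024  -0.26239856  0.07010108]
[ 0.47727153 -0.30016767] [0.00020464 0.00046257] [[-0.96974878  0.24410513]
 [ 0.24410513  0.96974878]]
knob 50 [0.4701571  0.09633168 0.0949844 ] [0.46060954 0.08793062 0.07807258] [0.47954543 0.10308229 0.10579582]
((0.5627130270004272, 0.25774478912353516), (0.19745980203151703, 0.1543450951576233), 7.655819892883301) [0.4671291  0.16950286 0.03017375] [0.65377497 0.34654865 0.09680092]
```

View pics/c1.png

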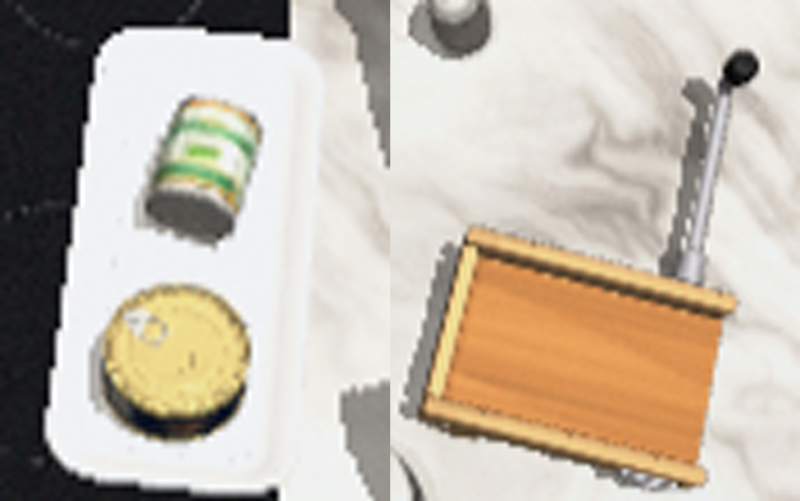

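The crop confirms the choice: a green and white label with metal ends, lying on the tray with its axis roughly along y. The knob is at crop (742,65), and the rack is yawed about -14°. Next I fit the rack's pose.

```bash
cat >> h.py <<'E'
from scipy.optimize import minimize
def hm(x,y):
    f=.046+np.tan(.175)*x; fr=.034/np.cos(.175)
    z=np.where(np.abs(y)>.042,f+fr,np.where(x>.072,f+.026,f))
    return np.where((np.abs(x)>.082)|(np.abs(y)>.052),0.,z)
def fitrack(P,c,yaw0):
    Q=P.reshape(-1,3);Q=Q[(np.hypot(Q[:,0]-c[0],Q[:,1]-c[1])<.13)&(Q[:,2]<.12)&(Q[:,2]>-.02)]
    def cost(p):
        d=Q[:,:2]-p[:2];cs,sn=np.cos(p[2]),np.sin(p[2])
        return np.minimum(np.abs(Q[:,2]-hm(d@[cs,sn],d@[-sn,cs])),.02).mean()
    best=min((minimize(cost,[c[0]+a,c[1]+b,yaw0+g],method='Nelder-Mead',options=dict(initial_simplex=np.array([c[0]+a,c[1]+b,yaw0+g])+np.array([[0,0,0],[.01,0,0],[0,.01,0],[0,0,.05]]))) for a in(-.01,.01) for b in(-.01,.01) for g in(-.06,.06)),key=lambda r:r.fun)
    return best.x,best.fun,len(Q)
def row(pos,yx,extra=None):
    """row to TCP pos, tool down with tool x at world yaw yx (rad); extra = world rotation applied after"""
    s=bot.get_state();R=Ro.from_quat(s['ee_rot']);T=Ro.from_matrix(np.array([[np.cos(yx),np.sin(yx),0],[np.sin(yx),-np.cos(yx),0],[0,0,-1]]).T)
    if extra is not None:T=extra*T
    return np.r_[R.inv().apply(np.array(pos)-s['ee_pos'])*100,(R.inv()*T).as_rotvec(degrees=True)].round(2)
E
python3 - <<'E'
from h import *
P=np.load('pics/s1.npy')
p,f,n=fitrack(P,(.56,.255),-.24);print(p,f,n)
yx=p[2]+np.pi/2
print(row((.46,.15,.36),yx))
E
```

```text
[ 0.55528962  0.26229796 -0.13878242] 0.0034952374699498247 6913
[ 4.829e+01 -4.699e+01  4.480e+00 -1.000e-01 -6.000e-02 -6.046e+01]
```

```bash
python3 -m crank '[[[6,-6,0,0,0,-8,0],[12,-12,0,0,0,-16,0],[18,-18,1,0,0,-24,0],[24,-23,2,0,0,-32,0],[30,-29,3,0,0,-40,0],[36,-35,4,0,0,-48,0],[42,-41,4.5,0,0,-56,0],[48.3,-47,4.5,0,0,-60.5,0]]]' ; python3 - <<'E'
from h import *
print(row((.46,.15,.36),-.139+np.pi/2))
E
```

```text
time: 1.1
ee_pos: [0.3883, -0.0084, 0.3697]
ee_rot: [0.753, 0.658, -0.0, 0.0]
contact_force: [0.9, -0.9, 0.2]
opening: 0.0854
gripper_force: 0.0
[16.66  4.98  0.96  0.    0.02  0.23]
```

```bash
python3 -m crank '[[[6,2,0.5,0,0,0,0],[12,4,1,0,0,0,0],[16.7,5,1,0,0,0.2,0],[16.7,5,1,0,0,0.2,0],[16.7,5,1,0,0,0.2,0]]]' ; python3 - <<'E'
from h import *
im,P=save('wrist','w1')
p,f,n=fitrack(P,(.555,.262),-.139);print('rack',p,f,n)
d=P-np.r_[p[:2],0];cs,sn=np.cos(p[2]),np.sin(p[2])
x=d[...,0]*cs+d[...,1]*sn;y=-d[...,0]*sn+d[...,1]*cs
m=(P[...,2]>.09)&(P[...,2]<.125)&(abs(x+.055)<.03)&(y<-.12)&(y>-.24)
k=P[m];print('knob',len(k),np.median(k,0),k.min(0),k.max(0),x[m].min(),x[m].max(),y[m].min(),y[m].max())
E
```

```text
time: 1.72
ee_pos: [0.4601, 0.1479, 0.3593]
ee_rot: [0.755, 0.655, -0.001, -0.0]
contact_force: [-0.1, 0.6, 0.0]
opening: 0.0856
gripper_force: 0.0
rack [ 0.5585864   0.26152311 -0.14069858] 0.0027743490777789844 42827
knob 500 [0.46830644 0.09649336 0.09733128] [0.45895364 0.08622708 0.09000159] [0.47772784 0.10318749 0.10042257] -0.07534075357165476 -0.05665729526345825 -0.1861005018735893 -0.1692811577508477
```

View pics/w1.png

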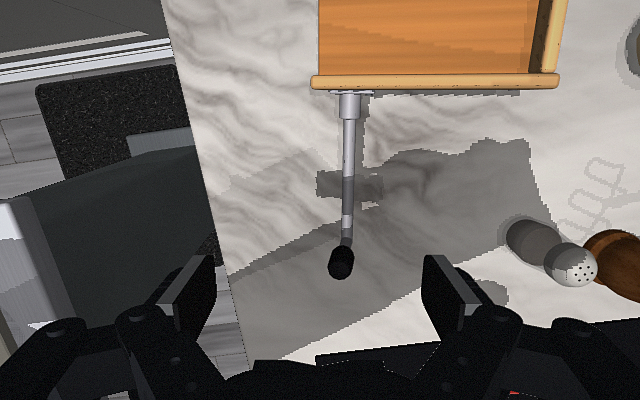

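The knob sits between the fingers at (341,262) and the salt shaker is well clear at (571,265). Next I go down over the knob and grip it.

```bash
python3 - <<'E'
from h import *
print(row((.4693,.0949,.242),-.1407+np.pi/2))
E
```

```text
[-5.05  1.67 11.77 -0.07  0.06 -0.09]
```

```bash
python3 -m crank '[[[-5,1.7,1,0,0,0,0],[-5,1.7,5,0,0,0,0],[-5,1.7,9,0,0,0,0],[-5,1.7,11.8,0,0,0,0],[-5,1.7,11.8,0,0,0,0.3],[-5,1.7,11.8,0,0,0,0.6],[-5,1.7,11.8,0,0,0,1],[-5,1.7,11.8,0,0,0,1]]]' 30; python3 -m crank '[[[0,0,0,0,0,0,1],[0,0,0,0,0,0,1],[0,0,0,0,0,0,1]]]' 30
```

```text
time: 2.78
ee_pos: [0.4698, 0.0964, 0.2435]
ee_rot: [0.755, 0.655, 0.0, -0.001]
contact_force: [-6.7, 0.5, 7.5]
opening: 0.0198
gripper_force: 29.0
time: 3.15
ee_pos: [0.4697, 0.0964, 0.2435]
ee_rot: [0.755, 0.656, 0.0, -0.0]
contact_force: [-5.5, -0.0, 6.9]
opening: 0.0197
gripper_force: 29.0
```

```bash
python3 -m crank '[[[1.5,0,0,0,0,0,1],[3,0,0,0,0,0,1],[4.5,0,0,0,0,0,1],[6,0,0,0,0,0,1],[7.5,0,0,0,0,0,1],[8.5,0,0,0,0,0,1],[9.2,0,0,0,0,0,1],[9.6,0,0,0,0,0,1]]]'; python3 -m crank '[[[0.3,0,0,0,0,0,1],[0.6,0,0,0,0,0,1],[0.6,0,0,0,0,0,1]]]' ; python3 - <<'E'
from h import *
s=bot.get_state();p=[ 0.5586,0.2615,-0.1407];d=s['ee_pos'][:2]-p[:2];print(-d[0]*np.sin(p[2])+d[1]*np.cos(p[2]))
E
```

```text
time: 4.15
ee_pos: [0.4833, 0.1918, 0.2436]
ee_rot: [0.755, 0.656, 0.0, -0.0]
contact_force: [-5.7, -1.3, 7.1]
opening: 0.0197
gripper_force: 29.1
time: 4.53
ee_pos: [0.4838, 0.1956, 0.2435]
ee_rot: [0.756, 0.655, -0.002, 0.002]
contact_force: [-5.8, -7.9, 10.5]
opening: 0.0197
gripper_force: 29.1
-0.07575306168226327
```

```bash
python3 -m crank '[[[0.3,0,0,0,0,0,1],[0.5,0,0,0,0,0,1],[0.5,0,0,0,0,0,1]]]'
```

```text
time: 4.9
ee_pos: [0.484, 0.1974, 0.2434]
ee_rot: [0.756, 0.654, -0.006, 0.005]
contact_force: [-7.1, -20.3, 14.8]
opening: 0.0197
gripper_force: 29.3
```

The end stop is reached, with the force up to 20 N. I release the knob, rise, and work out the tin's pose.

```bash
python3 -m crank '[[[-0.4,0,0,0,0,0,1],[-0.4,0,0,0,0,0,0.5],[-0.4,0,0,0,0,0,0],[-0.4,0,0,0,0,0,0],[-0.4,0,-3,0,0,0,0],[-0.4,0,-7,0,0,0,0],[-4,0,-12,0,0,0,0],[-8,0,-15,0,0,0,0]]]' 30; python3 - <<'E'
from h import *
im,P=save('wrist','w2')
p,f,n=fitrack(P,(.5586,.2615),-.1407);print('rack',p,f,n)
d=P-np.r_[p[:2],0];cs,sn=np.cos(p[2]),np.sin(p[2])
x=d[...,0]*cs+d[...,1]*sn;y=-d[...,0]*sn+d[...,1]*cs
m=(P[...,2]>.09)&(P[...,2]<.115)&(abs(x+.06)<.03)&(y<-.06)&(y>-.24)
k=P[m];print('knob',len(k),x[m].min(),x[m].max(),y[m].min(),y[m].max())
# tin from scene
P=np.load('pics/s1.npy')
Q=P[150:205,325:365].reshape(-1,3);Q=Q[(Q[:,2]>.03)&(Q[:,2]<.08)]
print(Q[Q[:,2]>.0565].mean(0),cv2.minAreaRect(Q[:,:2].astype(np.float32)))
Q=Q.T
from scipy.optimize import least_squares
Q=Q.T
def res(p):
    a=np.array([np.cos(p[3]),np.sin(p[3]),0]);d=Q-p[:3];t=d@a
    r=np.linalg.norm(d-t[:,None]*a,axis=1)
    # capped cylinder sdf
    q=np.stack([r-.0287,np.abs(t)-.036],1)
    return np.minimum(q.max(1),0)+np.linalg.norm(np.maximum(q,0),axis=1)
r=least_squares(res,[.478,-.3,.035,1.4],loss='soft_l1',f_scale=.002);print('tin',r.x,np.degrees(r.x[3]),np.abs(r.fun).mean())
print(row((r.x[0],r.x[1],.32),np.pi/2))
print(bot.get_state()['joint_pos'])
E
```

```text
time: 5.9
ee_pos: [0.4745, 0.1231, 0.3944]
ee_rot: [0.755, 0.656, 0.002, 0.001]
contact_force: [-0.0, 0.1, 0.1]
opening: 0.0853
gripper_force: 0.0
rack [ 0.55876225  0.26133558 -0.14207268] 0.0033349685586875843 31608
knob 516 -0.07466318763521684 -0.05608395107860458 -0.08864903376210986 -0.07070443277051715
[ 0.47808107 -0.30041363  0.06242447] ((0.47041013836860657, -0.33843162655830383), (0.1494315266609192, 0.05704113841056824), 78.06858825683594)
tin [ 0.47743821 -0.30452204  0.03650579  1.36297467] 78.09269598520827 0.0015958033080650837
[-41.92   6.32   7.87   0.44   0.06  -8.23]
[ 0.24769574  0.21888288 -0.04071612  1.30419223 -0.00334339  1.96206582]
```

View pics/w2.png

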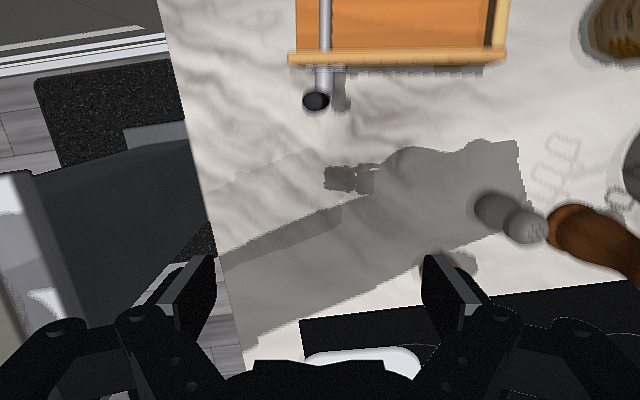

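The bolt is home: the rod crosses the lane at (327,20), and the knob, pixel (316,101), is at rack y = -0.080. Next is the tin: I move above it for a close look.

```bash
python3 - <<'E'
from h import *
print(row((.475,-.37,.35),np.radians(78.1)),bot.tip_reach)
E
```

```text
[-4.843e+01  7.040e+00  4.870e+00  4.400e-01  1.000e-02  3.670e+00] 0.1734
```

```bash
python3 -m crank '[[[-6,1,0,0,0,0,0],[-12,2,1,0,0,1,0],[-18,3,2,0,0,1,0],[-24,4,3,0,0,2,0],[-30,5,4,0,0,2,0],[-36,6,4.5,0,0,3,0],[-42,7,4.9,0,0,3.5,0],[-48.4,7,4.9,0.4,0,3.7,0]]]'; python3 -m crank '[[[0,0,0,0,0,0,0],[0,0,0,0,0,0,0]]]'; python3 - <<'E'
from h import *
print(row((.475,-.37,.35),np.radians(78.1)))
im,P=save('wrist','w3')
from scipy.optimize import least_squares
m=(abs(P[...,0]-.477)<.06)&(abs(P[...,1]+.304)<.055)&(P[...,2]>.02)&(P[...,2]<.09)
Q=P[m]
def res(p):
    a=np.array([np.cos(p[3]),np.sin(p[3]),0]);d=Q-p[:3];t=d@a
    r=np.linalg.norm(d-t[:,None]*a,axis=1)
    q=np.stack([r-.0287,np.abs(t)-.036],1)
    return np.minimum(q.max(1),0)+np.linalg.norm(np.maximum(q,0),axis=1)
r=least_squares(res,[.478,-.304,.037,1.36],loss='soft_l1',f_scale=.002);print('tin',len(Q),r.x,np.degrees(r.x[3]),np.abs(r.fun).mean())
p=r.x
print(row((p[0],p[1],p[2]+.004+.155),p[3]))
E
```

```text
time: 6.95
ee_pos: [0.4758, -0.3662, 0.342]
ee_rot: [0.776, 0.631, -0.002, -0.003]
contact_force: [0.3, 0.1, 0.8]
opening: 0.0858
gripper_force: 0.0
time: 7.2
ee_pos: [0.4754, -0.3644, 0.3422]
ee_rot: [0.776, 0.63, -0.002, -0.003]
contact_force: [0.2, -0.2, 0.3]
opening: 0.0854
gripper_force: 0.0
[-0.56  0.06 -0.78 -0.46 -0.05  0.07]
tin 7870 [ 0.4782358  -0.30284099  0.03428832  1.35478246] 77.62331687174886 0.0005363383300809467
[ 6.   -0.87 14.94 -0.45 -0.04  0.62]
```

View pics/w3.png

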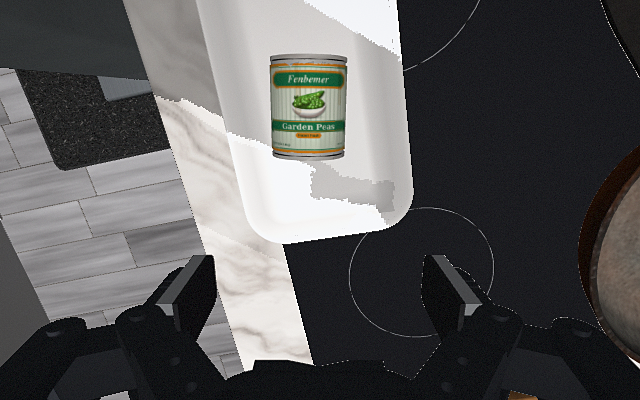

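The wrist view shows the "Garden Peas" tin at (309,105), roughly centred across the tray. I go over it, down, and grip.

```bash
python3 -m crank '[[[3,-0.4,2,-0.4,0,0.6,0.12],[6,-0.9,5,-0.4,0,0.6,0.12],[6,-0.9,8,-0.4,0,0.6,0.12],[6,-0.9,11,-0.4,0,0.6,0.12],[6,-0.9,13,-0.4,0,0.6,0.12],[6,-0.9,14.5,-0.4,0,0.6,0.12],[6,-0.9,15,-0.4,0,0.6,0.12],[6,-0.9,15,-0.4,0,0.6,0.12]]]' 40; python3 - <<'E'
from h import *
print(row((.4782,-.3028,.034+.004+.155),1.355))
E
```

```text
time: 8.25
ee_pos: [0.4781, -0.3035, 0.1933]
ee_rot: [0.779, 0.627, -0.0, 0.0]
contact_force: [-0.1, 0.4, -0.0]
opening: 0.0753
gripper_force: 0.0
[ 0.07 -0.01  0.03  0.02  0.02 -0.01]
```

```bash
python3 -m crank '[[[0,0,0,0,0,0,0.2],[0,0,0,0,0,0,0.3],[0,0,0,0,0,0,0.5],[0,0,0,0,0,0,0.8],[0,0,0,0,0,0,0.8],[0,0,0,0,0,0,0.8]]]' 40;python3 -m crank '[[[0,0,-1,0,0,0,0.8],[0,0,-3,0,0,0,0.8],[0,0,-6,0,0,0,0.8],[0,0,-10,0,0,0,0.8],[0,0,-15,0,0,0,0.8],[0,0,-18,0,0,0,0.8],[0,0,-18,0,0,0,0.8]]]'; python3 - <<'E'
from h import *
im,P=save('wrist','w4')
p=np.array([.5588,.2614,-.141]);c,s=np.cos(p[2]),np.sin(p[2])
seat=np.r_[p[:2]+[c*-.034,s*-.034],.069]
up=np.array([-np.sin(.175)*c,-np.sin(.175)*s,np.cos(.175)])
ry=np.array([-s,c,0]);ex=Ro.from_rotvec(-.175*ry)
for h in(.08,.02,0): print(h,row(seat+up*(.159+h),p[2]+np.pi/2,ex))
st=bot.get_state();print(ex.apply([0,0,1]),up)
E
```

```text
time: 9.0
ee_pos: [0.478, -0.3041, 0.194]
ee_rot: [0.779, 0.626, 0.0, 0.001]
contact_force: [-1.1, 1.2, 5.4]
opening: 0.0562
gripper_force: 42.4
time: 9.88
ee_pos: [0.4784, -0.3042, 0.3761]
ee_rot: [0.779, 0.627, 0.001, 0.003]
contact_force: [1.5, 0.2, -1.8]
opening: 0.056
gripper_force: 43.0
0.08 [ 56.38 -11.81   6.87  -9.91   0.43  -4.32]
0.02 [ 56.46 -10.78  12.78  -9.91   0.43  -4.32]
0 [ 56.49 -10.43  14.75  -9.91   0.43  -4.32]
[-0.17238028  0.02446798  0.98472654] [-0.17238028  0.02446798  0.98472654]
```

View pics/w4.png

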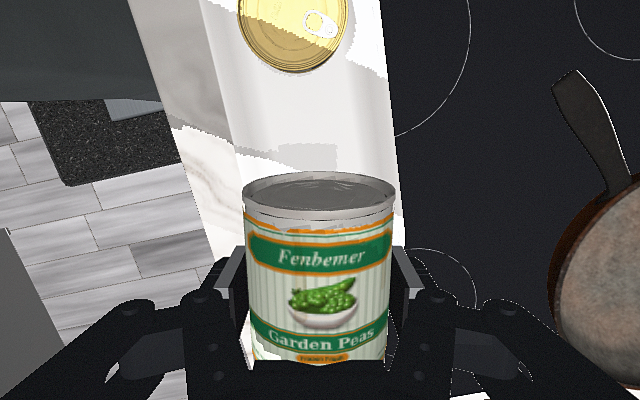

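The tin is held squarely (end face at (320,195)) and the tuna tin is undisturbed. I carry it over to the rack.

```bash
python3 -m crank '[[[5,-1,0,0,0,0,0.8],[11,-2,0,-1,0,0,0.8],[17,-3,0,-2,0,-1,0.8],[23,-4,0,-3,0,-1,0.8],[29,-6,0,-4,0,-2,0.8],[35,-7,0,-6,0,-3,0.8],[41,-8,0,-8,0.2,-4,0.8],[47,-10,0,-9.9,0.4,-4.3,0.8]]]'; python3 - <<'E'
from h import *
p=np.array([.5588,.2614,-.141]);c,s=np.cos(p[2]),np.sin(p[2])
seat=np.r_[p[:2]+[c*-.034,s*-.034],.069]
up=np.array([-np.sin(.175)*c,-np.sin(.175)*s,np.cos(.175)])
ex=Ro.from_rotvec(-.175*np.array([-s,c,0]))
for h in(.1,): print(h,row(seat+up*(.159+h),p[2]+np.pi/2,ex))
# tin end face in tool frame
P=np.load('pics/w4.npy')
from scipy.spatial.transform import Rotation as R
T=R.from_quat([.779,.627,.001,.003]);Q=T.inv().apply(P.reshape(-1,3)-[.4784,-.3042,.3761]).reshape(P.shape)
f=Q[190:198,300:340].reshape(-1,3);print('face',np.nanmedian(f,0))
b=Q[230:340,300:340].reshape(-1,3);print('top',np.nanmin(b,0),np.nanmedian(b,0))
m=Q[150:215,235:405].reshape(-1,3);m=m[(m[:,2]<.2)];print(np.nanpercentile(m,[2,50,98],axis=0))
E
```

```text
time: 10.92
ee_pos: [0.4806, 0.1777, 0.3705]
ee_rot: [0.753, 0.653, 0.055, 0.065]
contact_force: [1.1, -0.2, -1.2]
opening: 0.0562
gripper_force: 43.1
0.1 [ 9.39 -2.11  4.34 -0.24  0.09 -0.01]
face [0.03534868 0.00095075 0.15905731]
top [-0.00843529 -0.00598628  0.12933891] [0.01302668 0.0006596  0.13131032]
[[ 0.03344347 -0.02573434  0.13163438]
 [ 0.03556459  0.00022672  0.15699467]
 [ 0.03810559  0.02628995  0.18577844]]
```

```bash
python3 -m crank '[[[4,-1,2,-0.2,0,0,0.8],[8,-2,3,-0.2,0,0,0.8],[9.4,-1.8,4.3,-0.2,0,0,0.8],[9.4,-1.8,4.3,-0.2,0,0,0.8],[9.4,-1.8,4.3,-0.2,0,0,0.8]]]'; python3 - <<'E'
from h import *
p=np.array([.5588,.2614,-.141]);c,s=np.cos(p[2]),np.sin(p[2])
seat=np.r_[p[:2]+[c*-.034,s*-.034],.069]
up=np.array([-np.sin(.175)*c,-np.sin(.175)*s,np.cos(.175)])
ex=Ro.from_rotvec(-.175*np.array([-s,c,0]))
print(row(seat+up*.159,p[2]+np.pi/2,ex))
im,P=save('wrist','w5')
print(fitrack(P,p[:2],p[2]))
E
```

```text
time: 11.55
ee_pos: [0.4844, 0.2693, 0.327]
ee_rot: [0.753, 0.652, 0.057, 0.067]
contact_force: [-0.3, -0.1, -1.2]
opening: 0.0559
gripper_force: 43.1
[ 0.28 -0.48 10.21  0.02  0.09 -0.09]
(array([ 0.55709584,  0.26180577, -0.14258103]), np.float64(0.005147600153284227), 53789)
```

View pics/w5.png

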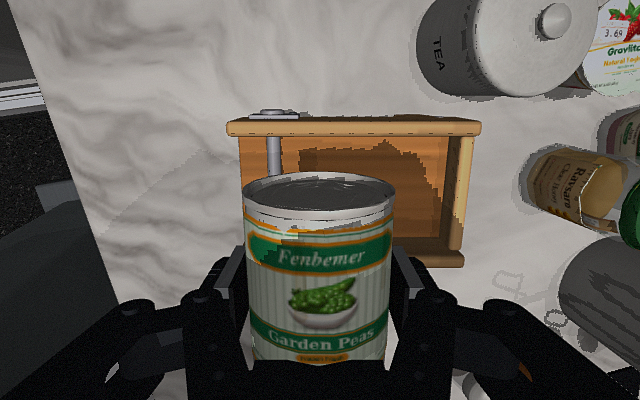

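The lane lies under the tin, with the bolt at (274,155) across it, and everything lines up. I lower the tin slightly uphill of the seat.

```bash
python3 -m crank '[[[0.3,-0.2,2,0,0.1,0,0.8],[0.3,-0.2,4,0,0.1,0,0.8],[0.3,-0.2,6,0,0.1,0,0.8],[0.3,-0.2,8,0,0.1,0,0.8],[0.3,-0.2,9,0,0.1,0,0.8],[0.3,-0.2,9.7,0,0.1,0,0.8],[0.3,-0.2,9.7,0,0.1,0,0.8]]]'; python3 -m crank '[[[0,0,0.2,0,0,0,0.8],[0,0,0.2,0,0,0,0.8],[0,0,0.4,0,0,0,0.8],[0,0,0.4,0,0,0,0.8]]]'; python3 - <<'E'
from h import *
p=np.array([.5588,.2614,-.141]);c,s=np.cos(p[2]),np.sin(p[2])
seat=np.r_[p[:2]+[c*-.034,s*-.034],.069]
up=np.array([-np.sin(.175)*c,-np.sin(.175)*s,np.cos(.175)])
ex=Ro.from_rotvec(-.175*np.array([-s,c,0]))
print(row(seat+up*.159,p[2]+np.pi/2,ex));S=bot.get_state();print(Ro.from_quat(S['ee_rot']).inv().apply(S['contact_force']))
E
```

```text
time: 12.48
ee_pos: [0.4998, 0.2711, 0.2318]
ee_rot: [0.752, 0.653, 0.058, 0.066]
contact_force: [-0.9, -0.2, -1.4]
opening: 0.0559
gripper_force: 43.1
time: 12.98
ee_pos: [0.5002, 0.2713, 0.2276]
ee_rot: [0.752, 0.653, 0.058, 0.066]
contact_force: [-0.5, -0.1, -2.0]
opening: 0.0557
gripper_force: 43.1
[-0.16 -0.26  0.16  0.07 -0.1  -0.01]
[-0.16103357 -0.80355951  1.93087529]
```

```bash
cat > f.py <<'E'
from h import *
p=np.array([.5588,.2614,-.141]);c,s=np.cos(p[2]),np.sin(p[2])
seat=np.r_[p[:2]+[c*-.034,s*-.034],.069]
up=np.array([-np.sin(.175)*c,-np.sin(.175)*s,np.cos(.175)])
ex=Ro.from_rotvec(-.175*np.array([-s,c,0]))
S=bot.get_state();print('to seat',row(seat+up*.159,p[2]+np.pi/2,ex)[:3],'F tool',Ro.from_quat(S['ee_rot']).inv().apply(S['contact_force']).round(1))
E
python3 -m crank '[[[0,0,0.1,0,0,0,0.8],[0,0,0.15,0,0,0,0.8],[0,0,0.15,0,0,0,0.8]]]'>/dev/null; python3 f.py;  python3 -m crank '[[[0,0,0.1,0,0,0,0.8],[0,0,0.15,0,0,0,0.8],[0,0,0.15,0,0,0,0.8]]]'>/dev/null; python3 f.py
```

```text
to seat [-0.15 -0.27  0.01] F tool [0.3 0.2 1.2]
to seat [-0.16 -0.28 -0.06] F tool [-0.8 -1.9 -5.6]
```

The tin has touched the floor. I now slide it down onto the bolt.

```bash
python3 -m crank '[[[-0.1,-0.1,0,0,0,0,0.8],[-0.1,-0.2,0,0,0,0,0.8],[-0.1,-0.2,0,0,0,0,0.8]]]'>/dev/null; python3 f.py;  python3 -m crank '[[[0,-0.1,0,0,0,0,0.8],[0,-0.1,0,0,0,0,0.8]]]'>/dev/null; python3 f.py;  python3 -m crank '[[[0,-0.1,0,0,0,0,0.8],[0,-0.1,0,0,0,0,0.8]]]'>/dev/null; python3 f.py
```

```text
to seat [-0.12 -0.17 -0.06] F tool [ 1.9  2.6 -3.3]
to seat [-0.09 -0.07 -0.06] F tool [ 1.8  3.3 -4.6]
to seat [-0.08  0.03 -0.06] F tool [ 0.7  3.5 -4.5]
```

```bash
for i in 1; do python3 -m crank '[[[0,-0.1,0,0,0,0,0.8],[0,-0.1,0,0,0,0,0.8]]]'>/dev/null; python3 f.py; done; python3 -m crank '[[[0,-0.1,0,0,0,0,0.8],[0,-0.1,0,0,0,0,0.8]]]'>/dev/null; python3 f.py; python3 -m crank '[[[0,-0.1,0,0,0,0,0.8],[0,-0.1,0,0,0,0,0.8]]]'>/dev/null; python3 f.py
```

```text
to seat [-0.07  0.12 -0.06] F tool [ 1.5  4.  -5.8]
to seat [-0.07  0.22 -0.06] F tool [ 0.3  5.1 -5.2]
to seat [-0.07  0.29 -0.06] F tool [-0.1  5.4 -4.4]
```

```bash
python3 -m crank '[[[0,-0.1,0,0,0,0,0.8],[0,-0.1,0,0,0,0,0.8]]]'>/dev/null; python3 f.py; python3 -m crank '[[[0,-0.1,0,0,0,0,0.8],[0,-0.1,0,0,0,0,0.8]]]'>/dev/null; python3 f.py; python3 - <<'E'
from h import *
im,P=save('wrist','w6');cv2.imwrite('pics/w6.png',im[60:400,150:490])
E
```

```text
to seat [-0.07  0.33 -0.06] F tool [ 0.5  8.1 -1.8]
to seat [-0.07  0.36 -0.05] F tool [ 0.1  9.1 -1.6]
```

View pics/w6.png

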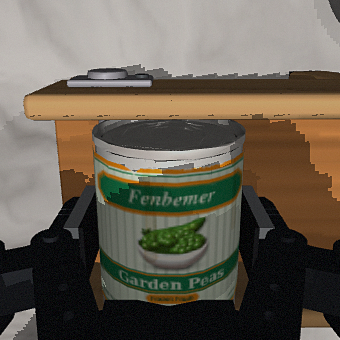

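Force along the slope is rising and the motion has stopped. I check numerically that the tin is against the bolt, using the bolt's measured line in earlier depth views.

```bash
python3 - <<'E'
from h import *
p=np.array([.5588,.2614,-.141]);c,s=np.cos(p[2]),np.sin(p[2])
ex=np.array([c,s,0])*np.cos(.175)+np.array([0,0,np.sin(.175)]);ey=np.array([-s,c,0]);ez=np.cross(ex,ey)
F=np.stack([ex,ey,ez]);o=np.r_[p[:2],.046]
S=bot.get_state();R=Ro.from_quat(S['ee_rot']).as_matrix()
print('tin in lane frame',F@(S['ee_pos']+R@[-.0005,.0003,.1588]-o))
for n in('w2','w5','w6'):
    L=(np.load(f'pics/{n}.npy')-o)@F.T;I=cv2.imread(f'pics/{n}.png')
    m=(abs(L[...,1])<.04)&(L[...,2]>.006)&(L[...,2]<.016)&(L[...,0]<-.03)&(L[...,0]>-.08)
    q=L[m];
    if len(q)>20:
        t=q[q[:,2]>.010]; print(n,len(q),'bolt x',np.percentile(q[:,0],[3,50,97]),'top z',np.percentile(q[:,2],97),'y',q[:,1].min(),q[:,1].max())
    fl=(abs(L[...,1])<.03)&(abs(L[...,0])<.06)&(abs(L[...,2])<.005);print(n,'floor z',np.median(L[fl][:,2]) if fl.any() else None)
E
```

```text
tin in lane frame [-0.03141892  0.00051605  0.02820872]
w2 532 bolt x [-0.06059786 -0.05611961 -0.05232055] top z 0.011646789390892396 y -0.03955642357036307 -0.0035415989733981576
w2 floor z -0.0011369513075506737
w5 513 bolt x [-0.06124642 -0.05649719 -0.05237824] top z 0.011627198980295598 y 0.011655555729149029 0.03939186320404403
w5 floor z -0.000977837128196487
w6 386 bolt x [-0.05570343 -0.04438032 -0.03097977] top z 0.015735183578661334 y 0.03488340044856182 0.0385062943589764
w6 floor z -0.0009800421787693936
```

The tin-to-bolt distance along the lane is 25.1 mm against 25.8 mm expected, and the tin is at floor height and centred. I let go and withdraw.

```bash
python3 -m crank '[[[0,0.05,0,0,0,0,0.35],[0,0.05,0,0,0,0,0.3],[0,0.05,0,0,0,0,0.25],[0,0.05,0,0,0,0,0.2],[0,0.05,0,0,0,0,0.12],[0,0.05,0,0,0,0,0.05],[0,0.05,0,0,0,0,0.05],[0,0.05,0,0,0,0,0.05]]]' 20; python3 f.py; python3 -m crank '[[[0,0,-1,0,0,0,0.05],[0,0,-3,0,0,0,0.05],[0,0,-6,0,0,0,0],[0,0,-9,0,0,0,0],[0,0,-13,0,0,0,0],[-4,0,-15,0,0,0,0],[-8,0,-15,0,0,0,0],[-8,0,-15,0,0,0,0]]]'; python3 - <<'E'
from h import *
im,P=save('wrist','w7');im2,_=save('scene','s2')
b=cv2.resize(im2[140:390,262:372],None,fx=1.6,fy=1.6)
o=np.zeros((400,800,3),np.uint8);o[:,:620]=im[:,:620];o[:,624:800]=b[:400,:176];cv2.imwrite('pics/fin.png',o)
E
```

```text
time: 16.9
ee_pos: [0.4923, 0.2714, 0.2232]
ee_rot: [0.752, 0.653, 0.058, 0.066]
contact_force: [-0.3, 0.3, -1.1]
opening: 0.081
gripper_force: 0.0
to seat [-0.05  0.59 -0.14] F tool [ 0.2 -0.5  1. ]
time: 17.9
ee_pos: [0.4544, 0.1937, 0.3721]
ee_rot: [0.753, 0.652, 0.059, 0.066]
contact_force: [-0.2, 0.9, 0.3]
opening: 0.0853
gripper_force: 0.0
```

View pics/fin.png

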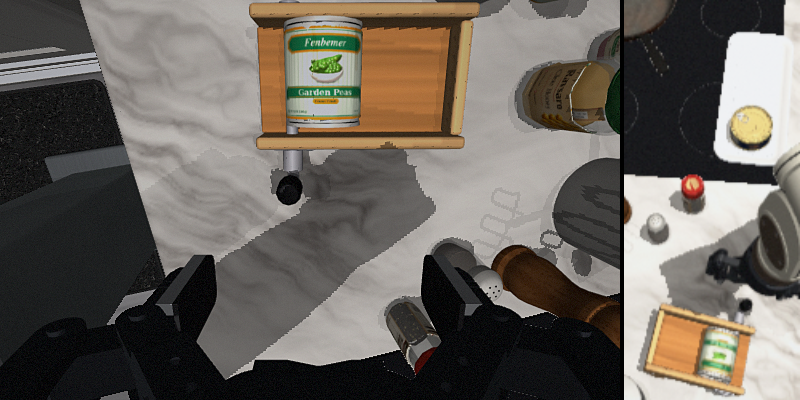

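The tin lies across the lane against the bolt at (323,73), the knob is still home at (289,190), and the other objects are undisturbed. I hand the job in.

```bash
python3 -c "
from rig import bot
print(bot.sign_off())"
```

```text
the job is handed in; nothing more can be done
None
```

The bolt was slid fully home first, then the pea tin was laid across the lane against it and released at rest; the job was handed in at about 18 s with the other things left as they were.

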